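Swing a lamp module into its test jig

TASK

Load the lamp module into the test jig: slide it lengthways until its slotted ear is fully home on the jig's dowel, then push near its other end to swing it round the dowel until the spring catch snaps shut behind the plain ear. Push gently all the way, let go of it, and leave the solder reel, the screwdriver and the flux bottle where they are.

Things in the scene. Friction and masses are not known exactly. Their poses are not given: they have to be found in the camera images.
- jig: Fixed test jig: aluminium plate 10 mm thick on the bench, 240 mm in its x (-150 to +90) by 380 mm in its y (-70 to +310). Origin on the dowel's axis at bench height. A seated module lies along jig +y. At its far end is a black end block, top 30 mm above the bench: a housing (y 252 to 290, x -45 to +41 mm) and a stop horn (y 229 to 253, x 11.5 to 29.5 mm) that faces -x.
- dowel (a point): Centre of the top of the jig's dowel, a steel pin 8 mm across that stands 16 mm above the plate; 26 mm above the bench.
- ear_home (a point): Fixed point of the jig plate where the module's ear point lies when seated, if the end block is at its middle setting: jig x 0, y 236 mm, 16 mm above the bench. The end block, catch and horn together, is clamped in a slot: all its x figures shift by up to 11 mm either way from run to run. That setting is not measured; feel for it.
- catch (a joint): Spring pawl sliding along jig y in the housing. 0: sprung out, nose 241 mm from the dowel axis, square back at jig x -11 mm, lead-in slope x -15 to -31 mm; up to 0.010 m pushed in. An ear coming from -x pushes it in by 5 mm and it snaps out behind. Passing takes 5 to 11 N near the module's far end; 2.5 mm later the ear meets the horn firmly. A contact pin in the horn pushes back with 2 to 3 N.
- module: Loose LED lamp module, 0.36 to 0.54 kg, flat on the plate: dark finned body 90 mm wide (x), 206 mm long (y 16 to 222 mm), 16 mm high, white board and 14 clear lenses on top (24 mm), an ear 12 mm high at each short end. Delicate: never over 15 N of push. Slides at 2 to 4.5 N. Origin: seat of its slot, on the underside (on the dowel axis when home); y runs to the plain ear, z up.
- module_slot (a point): Mouth of the open slot in the slotted ear (36 mm wide, y -17 to 16 mm of the module), 17 mm along -y from the module's origin, 6 mm up. The slot is 10 mm wide, its flared mouth 26 mm. At the start the origin is 24 to 35 mm short of the dowel along the module and up to 8 mm to the side.
- module_ear (a point): Middle of the plain ear (20 mm wide, y 222 to 246 mm of the module), 236 mm along y from the module's origin, 6 mm above its underside. At the start the module is turned 0.36 to 0.60 rad about +z from its seated direction, this ear out towards jig -x; it swings home towards jig +x.
- solder_reel: Reel of solder, 58 mm across, 35 mm high, on the bench to the right of the jig; bystander. Origin at the centre of its underside.
- screwdriver: Screwdriver with a black handle, 170 mm long, lying on the bench beyond the jig; bystander.
- flux_bottle: Small white flux bottle, 38 mm across, 75 mm high, standing on the bench to the left of the jig; bystander. Origin at the centre of its underside.

How it is judged (in metres and radians):
On the way:
1. the slot is fully home on the dowel (within 4 mm) while the module is still swung out (horizontal distance between module and jig below 0.004 m and x of module_ear in the frame of jig below -0.03 m), for 0.1 s.
At the end, for the whole second after the job is handed in: The slot's seat is within 5 mm of the dowel axis, the plain ear is behind the catch (ear point no more than 16 mm short of jig x = 0, whatever the block's setting) and the catch has sprung back out (under 1.5 mm), the module flat (within 0.04 rad) and at rest (horizontal distance between module and jig below 0.005 m and x of module_ear in the frame of jig above -0.016 m and value of joint catch below 0.0015 m and angle between module's own z axis and vertical below 0.04 rad and linear speed of module below 0.01 m/s); the robot touches nothing.
It fails at once if the module is pushed with more than 15 N (contact force between module and the fingers above 15 N or contact force between module and the arm above 15 N).
It fails at once if a bystander (reel, screwdriver, flux bottle) is moved by more than 15 mm (distance of any of solder_reel, screwdriver, flux_bottle from where it was at the start of the episode above 0.015 m).
It also fails if it takes over 53 s, if anything falls off the work surface, if the arm or the gripper's body presses on something with over 40 N, if the wrist force passes 120 N, or if a joint passes its speed limit or range.

ROBOT

A 7-joint arm with a two-finger parallel gripper is mounted at the origin on the work surface. World frame = base frame: x ahead of the robot, y to its left, z up, the work surface at z = 0. Lengths are in mm, angles in rad, forces in N, time in s.
With the tool pointing down it reaches from about 425 to 950 mm from the base axis. Payload 4.7 kg.
Tool frame: the origin (TCP) lies midway between the tips of the shut fingers; the grasp point (between the pads) lies 19 mm behind it; z points along the fingers, y is the line along which they close (so a half turn about z gives the same grasp; the last joint's range is limited). The gripper opens to 85 mm and grips with 20 to 120 N. Pads are 22 mm wide; open, the fingers measure 114 mm over their backs; the gripper's body (76 mm by 85 mm) begins 54 mm behind the grasp point. The pads swing forward as they close: fully open they stand 13 mm farther back than shut.
Start: joints at [-1.167, 0.469, -0.049, 1.532, 0.024, 1.141, -0.082], TCP at [283.068, 612.798, 231.335] pointing down, gripper open.
Joint ranges: [-2.59, 2.59], [-0.33, 1.99], [-1.39, 1.29], [0.1, 2.45], [-1.04, 4.18], [0.21, 1.99], [-2.66, 2.66]. Speed limits (rad/s): [2.57, 2.57, 3.14, 3.14, 3.14, 3.14, 3.14].

INTERFACE

Orientations are given as a unit quaternion [x, y, z, w].
In Python, from bench import env gives the robot as it stands.
- The arm moves only by the shell command python3 -m pendant 'ROWS'. ROWS is JSON, a list of rows, each a list of 7 numbers: the shift along the tool's x, y, z in m, then the turn, a rotation vector about the tool's x, y, z in degrees, then the opening, from -1 (shut) to 1 (fully open). A call has 1 to 12 rows; each row is the pose to reach, as a shift and turn from the pose commanded when the call began, along the tool's axes at that moment; what a row does not reach only later rows make up. A row lasts 1/10 s, in which the tool goes at most 50 mm and 8.59 degrees, less where a joint would pass 70% of its speed; a pose out of reach is approached as far as the arm can. A call with a gripper value outside its range is refused whole. The fingers move at their own pace and stop on an object; the grip force is fixed at half the most. Time passes only in rows, so rows that repeat a pose let the fingers close. It gives the time, the measured TCP pose, the force, the opening and the grip force at its end, in the units of the state.
- env.get_obs(): the state, without advancing time (a new reading comes with each control period).
- env.capture(name): name is "scene" or "top"; returns a dict with "color" (384x512x3 uint8, red, green, blue), "intrinsics" (3x3 intrinsics, pixels), "origin" and "rotation" of the camera in the world. Camera axes: x right, y down, z forward; pixel columns grow to the right and rows downward; lengths in mm; the calibration is good to about 2 mm. A picture is of the moment at which its call begins. There is no depth.
- env.sign_off(): hands the job in; it is judged then, once.
The state is a dict: "time_s": time; "joints": joint angles; "dq": joint speeds; "effort": joint torques, N m; "tcp_pos": TCP position; "tcp_rot": TCP orientation; "force": force on the tool from outside, world axes, zero at the start; "ft_torque": the same for the moment, N m; "opening": finger opening in mm; "grasp_force": force on a finger pad.
Only numpy, scipy, OpenCV 4.12 (cv2) and the standard library are available. Lean on these libraries where they do the work, as an engineer would, in place of code of your own. Each camera call takes 0.05 s, during which the arm holds its last target. There are 200 camera calls.

## Working session

There is one attempt and no reset: what is moved stays moved. The work goes in short steps, Python scripts to look and compute and a shell command to move; the robot and the scene stay as the last step left them, time stands still between calls to the robot, and variables do not carry over. Pictures are saved under pics/ and viewed, at most 10 in all, crops included, and the job is handed in when it is done.

```bash
ls; mkdir -p pics; python3 - <<'E'
from bench import env
import cv2,json,numpy as np
o=env.get_obs();print({k:np.round(v,3).tolist() for k,v in o.items()})
for n in("scene","top"):
    c=env.capture(n);cv2.imwrite(f"pics/{n}0.png",c["color"][:,:,::-1]);print(n,c["intrinsics"],c["origin"],c["rotation"])
E
```

```text
pics
{'time_s': 0.0, 'joints': [-1.167, 0.469, -0.049, 1.534, 0.024, 1.141, -0.082], 'dq': [0.0, -0.0, -0.0, -0.001, -0.001, -0.001, 0.002], 'effort': [-0.001, -51.031, -0.047, -23.772, 0.011, 0.008, 0.0], 'tcp_pos': [282.853, 612.222, 230.213], 'tcp_rot': [0.215, 0.977, -0.001, -0.0], 'force': [0.563, -0.185, -0.054], 'ft_torque': [0.016, 0.008, 0.005], 'grasp_force': 0.0, 'opening': 85.423}
scene [[446.40734284   0.         254.28037686]
 [  0.         446.40734284 192.25589679]
 [  0.           0.           1.        ]] [1194.61311336   95.70275736  821.01224396] [ 0.62203131  0.72769886 -0.2180021  -0.18975382]
top [[409.31273496   0.         242.68731016]
 [  0.         409.31273496 188.8211368 ]
 [  0.           0.           1.        ]] [596.58887693  25.66666134 900.1024476 ] [ 0.71571791 -0.69645793  0.04538588 -0.02518643]
```

View pics/top0.png

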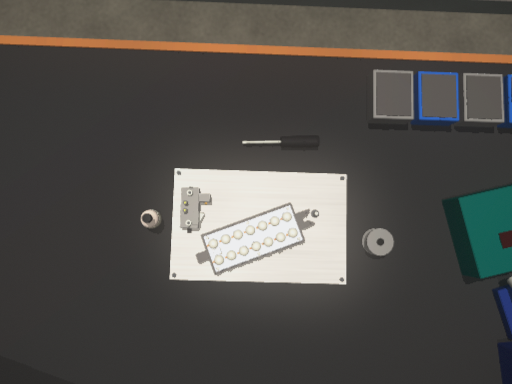

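View pics/scene0.png

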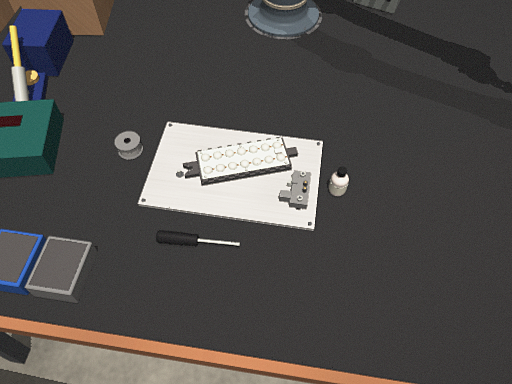

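The top view shows the plate (corners about (174,169), (347,175), (346,284), (171,278)), the dowel at about (315,212), the module from slotted ear (~(305,216)) to plain ear (~(203,257)), the end block at about (192,208), reel (379,242), bottle (151,219), and screwdriver (280,141). The scene view agrees. I'll zoom in to measure.

```bash
cat > h.py <<'E'
import numpy as np,cv2
from scipy.spatial.transform import Rotation as R
from bench import env
def ray(c,uv,z):
    uv=np.atleast_2d(np.float64(uv)); d=np.c_[uv,np.ones(len(uv))]@np.linalg.inv(c["intrinsics"]).T
    d=R.from_quat(c["rotation"]).apply(d); o=np.array(c["origin"]); return (o+d*((z-o[2])/d[:,2])[:,None])[:,:2]
def plate(c):
    g=cv2.cvtColor(c["color"],cv2.COLOR_RGB2GRAY)
    m=cv2.morphologyEx((g>120).astype('u1'),cv2.MORPH_CLOSE,np.ones((3,3)))
    cs,_=cv2.findContours(m,cv2.RETR_EXTERNAL,cv2.CHAIN_APPROX_NONE)
    cs=[k for k in cs if 100<cv2.boundingRect(k)[2]<250]
    k=max(cs,key=cv2.contourArea);return k[:,0,:]
E
python3 - <<'E'
from h import *
c=env.capture("top"); k=plate(c)
p=ray(c,k,10); print(cv2.minAreaRect(np.float32(p)),"\n",cv2.boxPoints(cv2.minAreaRect(np.float32(p))))
print("dowel",ray(c,(315,212),26))
im=c["color"][155:300,160:365,::-1]
cv2.imwrite("pics/z.png",cv2.resize(im,None,fx=3.9,fy=3.9,interpolation=cv2.INTER_CUBIC))
E
```

```text
((607.2778930664062, -36.78044128417969), (380.149658203125, 241.38658142089844), 89.76454162597656) 
 [[ 485.8045  -226.35768]
 [ 727.189   -227.34966]
 [ 728.7513   152.7968 ]
 [ 487.36676  153.78877]]
dowel [[ 639.00208097 -154.71243972]]
```

View pics/z.png

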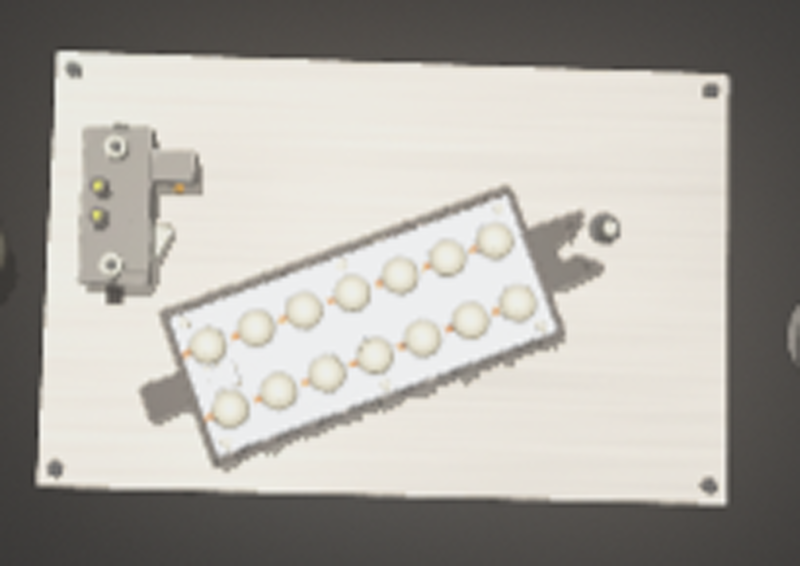

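The zoom shows the jig nearly aligned with the world, jig +y to the left. The body corners are at about (163,313), (510,188), (563,335) and (220,465), the plain ear at about (165,400), and the slot mouth faces the dowel at (605,228). Next I'll measure the module from the board mask.

```bash
cat >> h.py <<'E'
J=np.array([636.5,-156.2]); ja=-0.0041
def w2j(p): return (np.atleast_2d(p)-J)@np.array([[np.cos(ja),-np.sin(ja)],[np.sin(ja),np.cos(ja)]])
def j2w(p): return np.atleast_2d(p)@np.array([[np.cos(ja),np.sin(ja)],[-np.sin(ja),np.cos(ja)]])+J
def module(c,zb=27):
    a=c["color"].astype(int); m=((a[:,:,2]-a[:,:,0]>1)&(a.min(2)>150)).astype('u1')
    m=cv2.morphologyEx(m,cv2.MORPH_OPEN,np.ones((2,2)))
    m[:165]=0;m[295:]=0;m[:,:165]=0;m[:,360:]=0
    m=cv2.morphologyEx(m,cv2.MORPH_CLOSE,np.ones((11,11)))
    k=max(cv2.findContours(m,cv2.RETR_EXTERNAL,cv2.CHAIN_APPROX_NONE)[0],key=cv2.contourArea)[:,0,:]
    r=cv2.minAreaRect(np.float32(ray(c,k,zb))); b=cv2.boxPoints(r)
    e=[b[1]-b[0],b[2]-b[1]]; d=max(e,key=np.linalg.norm); d=d/np.linalg.norm(d); d=d*np.sign(d[1])
    ctr=np.array(r[0]); o=ctr-119*d; return o,np.arctan2(-d[0],d[1]),r[1]
def report(c):
    o,t,s=module(c); print("size",np.round(s,1),"origin jig",w2j(o).round(1),"theta world",round(float(t),4),"ear jig",w2j(o+236*np.array([-np.sin(t),np.cos(t)])).round(1)); return o,t
def rel(xyz,ang):
    """shift in current tool axes (m) + turn deg about tool z so tool x points along world angle ang"""
    ob=env.get_obs(); r=R.from_quat(ob["tcp_rot"]); d=r.inv().apply(np.array(xyz)-ob["tcp_pos"])/1000
    x=r.as_matrix()[:,0]; t=np.degrees(ang-np.arctan2(x[1],x[0])); t=(t+180)%360-180
    print("tcp",np.round(ob["tcp_pos"],1),"F",np.round(ob["force"],1),"shift",d.round(4),"turn z",round(-t,2),"rotvec total for down",(r.inv()*R.from_matrix(np.c_[[np.cos(ang),np.sin(ang),0],[np.sin(ang),-np.cos(ang),0],[0,0,-1]])).as_rotvec(degrees=True).round(2))
E
python3 - <<'E'
from h import *
c=env.capture("top"); o,t=report(c)
u=lambda x,y:(160+x/3.9,155+y/3.9)
q=ray(c,[u(163,313),u(510,188)],26)
print("dowel",ray(c,[u(606,228)],26),"bodycorners in module", [((p-o)@np.array([[np.cos(t),-np.sin(t)],[np.sin(t),np.cos(t)]])).round(1) for p in q])
d=np.array([-np.sin(t),np.cos(t)])
print("ear tip", ray(c,[u(150,405)],22), o+246*d)
print("bottle",ray(c,[(151,219)],40),"block",w2j(ray(c,[u(80,125),u(80,290),u(200,152)],30)))
rel([*(o+246*d),60],np.arctan2(d[1],d[0]))
E
```

```text
size [ 76.5 191. ] origin jig [[-15.3  22.4]] theta world 0.3746 ear jig [[-102.6  241.7]]
dowel [[ 635.89025184 -155.56766362]] bodycorners in module [array([ 45. , 218.2]), array([44.3, 16.4])]
ear tip [[533.51100335  91.34260788]] [531.24415207  95.21723938]
bottle [[614.44568941 191.57052041]] block [[ 46.39827433 290.73414599]
 [-43.13434402 286.71043287]
 [ 33.74179711 224.8434075 ]]
tcp [282.9 612.5 230.6] F [ 0.9 -0.2 -0.1] shift [-0.4424 -0.3652  0.1711] turn z 43.74 rotvec total for down [-6.000e-02  3.000e-02  4.374e+01]
```

```bash
python3 - <<'E'
from h import *
a=np.pi/2+.397; d=np.array([np.cos(a),np.sin(a)])
rel([*(np.array([636.2,-156])+277*d),60],a)
E
```

```text
tcp [282.9 612.5 230.6] F [ 0.9 -0.2 -0.1] shift [-0.4386 -0.3623  0.1711] turn z 42.46 rotvec total for down [-6.000e-02  3.000e-02  4.246e+01]
```

```bash
python3 -m pendant '[[-0.4386,-0.3623,0.10,0,0,42.46,-0.06],[-0.4386,-0.3623,0.10,0,0,42.46,-0.06],[-0.4386,-0.3623,0.10,0,0,42.46,-0.06],[-0.4386,-0.3623,0.10,0,0,42.46,-0.06],[-0.4386,-0.3623,0.10,0,0,42.46,-0.06],[-0.4386,-0.3623,0.10,0,0,42.46,-0.06],[-0.4386,-0.3623,0.10,0,0,42.46,-0.06],[-0.4386,-0.3623,0.10,0,0,42.46,-0.06],[-0.4386,-0.3623,0.10,0,0,42.46,-0.06],[-0.4386,-0.3623,0.13,0,0,42.46,-0.06],[-0.4386,-0.3623,0.16,0,0,42.46,-0.06],[-0.4386,-0.3623,0.171,0,0,42.46,-0.06]]'; python3 - <<'E'
from h import *
a=np.pi/2+.397; d=np.array([np.cos(a),np.sin(a)])
rel([*(np.array([636.2,-156])+277*d),11],a)
E
```

```text
time_s: 1.4
tcp_pos: [528.5, 103.5, 66.9]
tcp_rot: [0.554, 0.832, 0.001, 0.001]
force: [0.8, 0.5, -0.4]
opening: 40.3
grasp_force: 0.0
tcp [528.5 103.5  66.9] F [ 0.8  0.5 -0.4] shift [-0.0039 -0.0012  0.0559] turn z -0.08 rotvec total for down [ 0.21  0.04 -0.08]
```

```bash
python3 -m pendant '[[0,0,0.02,0,0,0,-0.06],[0,0,0.035,0,0,0,-0.06],[0,0,0.044,0,0,0,-0.06],[0,0,0.046,0,0,0,-0.06],[0,0,0.046,0,0,0,-0.06]]'; python3 - <<'E'
from h import *
a=np.pi/2+.397; d=np.array([np.cos(a),np.sin(a)])
rel([*(np.array([636.2,-156])+277*d),11],a)
for n in("top","scene"):
    c=env.capture(n); im=c["color"][200:300,160:310] if n=="top" else c["color"][100:240,150:350]
    cv2.imwrite(f"pics/a_{n}.png",cv2.resize(im[:,:,::-1],None,fx=4,fy=4,interpolation=cv2.INTER_CUBIC))
E
```

```text
time_s: 1.9
tcp_pos: [526.8, 105.8, 21.0]
tcp_rot: [0.554, 0.833, 0.0, 0.0]
force: [-0.9, -0.0, 0.2]
opening: 40.2
grasp_force: 0.0
tcp [526.8 105.8  21. ] F [-0.9 -0.   0.2] shift [-0.0068 -0.0004  0.01  ] turn z 0.03 rotvec total for down [ 0.02 -0.01  0.03]
```

View pics/a_scene.png

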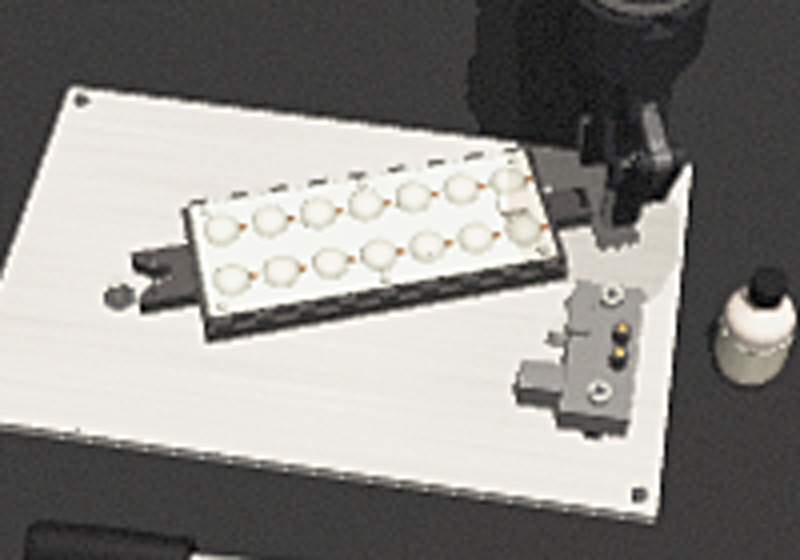

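The scene crop shows the fingers about to straddle the plain ear (580,205), clear of the end block (600,350) and bottle. I'll lower and approach.

```bash
python3 -m pendant '[[-0.005,0,0.009,0,0,0,-0.06],[-0.01,0,0.009,0,0,0,-0.06],[-0.015,0,0.009,0,0,0,-0.06],[-0.017,0,0.009,0,0,0,-0.06],[-0.019,0,0.009,0,0,0,-0.06],[-0.020,0,0.009,0,0,0,-0.06],[-0.020,0,0.009,0,0,0,-0.06]]'; cat >> h.py <<'E'
def st(a):
    ob=env.get_obs(); r=np.array(ob["tcp_pos"][:2])-[636.2,-156]; d=np.array([np.cos(a),np.sin(a)]); n=np.array([np.sin(a),-np.cos(a)])
    f=np.array(ob["force"]); print("t",ob["time_s"],"s",round(float(r@d),1),"lat",round(float(r@n),1),"z",round(float(ob["tcp_pos"][2]),1),"F along,lat,z",np.round([f[:2]@d,f[:2]@n,f[2]],2))
E
python3 -c "
from h import *
st(np.pi/2+.397)"
```

```text
time_s: 2.7
tcp_pos: [534.5, 86.9, 11.8]
tcp_rot: [0.554, 0.833, 0.0, 0.0]
force: [0.5, 1.0, 0.2]
opening: 40.2
grasp_force: 0.0
t 2.7 s 263.4 lat 0.1 z 11.8 F along,lat,z [0.75 0.85 0.15]
```

```bash
python3 -m pendant '[[-0.001,0,0,0,0,0,-0.06],[-0.002,0,0,0,0,0,-0.06],[-0.003,0,0,0,0,0,-0.06],[-0.004,0,0,0,0,0,-0.06],[-0.005,0,0,0,0,0,-0.06],[-0.006,0,0,0,0,0,-0.06],[-0.007,0,0,0,0,0,-0.06],[-0.008,0,0,0,0,0,-0.06]]' >/dev/null
python3 -c "
from h import *
st(np.pi/2+.397)"; python3 -m pendant '[[-0.001,0,0,0,0,0,-0.06],[-0.002,0,0,0,0,0,-0.06],[-0.003,0,0,0,0,0,-0.06],[-0.004,0,0,0,0,0,-0.06],[-0.005,0,0,0,0,0,-0.06],[-0.006,0,0,0,0,0,-0.06]]' >/dev/null
python3 -c "
from h import *
st(np.pi/2+.397);report(env.capture('top'))"
```

```text
t 3.5 s 256.5 lat -0.1 z 11.7 F along,lat,z [ 4.14 -1.51  1.58]
t 4.1 s 249.3 lat 0.0 z 11.7 F along,lat,z [ 4.05 -0.02  0.69]
size [ 73.8 164.2] origin jig [[-1.9  5.9]] theta world 0.4162 ear jig [[-98.2 221.4]]
```

```bash
python3 -m pendant '[[-0.001,0,0,0,0,0,-0.06],[-0.002,0,0,0,0,0,-0.06],[-0.003,0,0,0,0,0,-0.06],[-0.004,0,0,0,0,0,-0.06],[-0.005,0,0,0,0,0,-0.06],[-0.006,0,0,0,0,0,-0.06],[-0.007,0,0,0,0,0,-0.06],[-0.008,0,0,0,0,0,-0.06],[-0.009,0,0,0,0,0,-0.06]]' >/dev/null
python3 - <<'E'
from h import *
st(np.pi/2+.397);c=env.capture('top');report(c)
im=c["color"][180:290,190:340];cv2.imwrite("pics/b.png",cv2.resize(im[:,:,::-1],None,fx=5,fy=5,interpolation=cv2.INTER_CUBIC))
E
```

```text
t 5.05 s 241.1 lat 0.2 z 11.8 F along,lat,z [6.33 0.31 2.47]
size [ 75.3 125.2] origin jig [[ 11.  -24.2]] theta world 0.4075 ear jig [[-83.4 192.1]]
```

View pics/b.png

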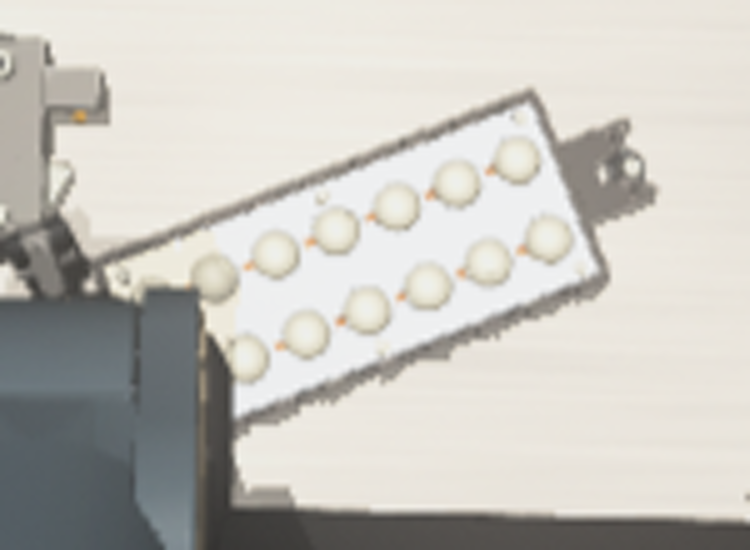

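The dowel (632,168 in the crop) is inside the slot, and the fingers clear the end block. I'll continue the last millimetres carefully.

```bash
python3 -m pendant '[[-0.001,0,0,0,0,0,-0.06],[-0.002,0,0,0,0,0,-0.06],[-0.003,0,0,0,0,0,-0.06],[-0.004,0,0,0,0,0,-0.06]]' >/dev/null
python3 -c "
from h import *
st(np.pi/2+.397)"; 
```

```text
t 5.5 s 240.4 lat 0.2 z 11.7 F along,lat,z [12.04 -0.7   2.92]
```

```bash
python3 -m pendant '[[0.003,0,0,0,0,0,-0.06],[0.006,0,0,0,0,0,-0.06]]' >/dev/null
python3 - <<'E'
from h import *
st(np.pi/2+.397);c=env.capture('top')
im=c["color"][195:250,270:340];cv2.imwrite("pics/c.png",cv2.resize(im[:,:,::-1],None,fx=10,fy=10,interpolation=cv2.INTER_CUBIC))
E
```

```text
t 5.7 s 241.2 lat 0.3 z 11.9 F along,lat,z [ 0.2  -0.25 -0.95]
```

View pics/c.png

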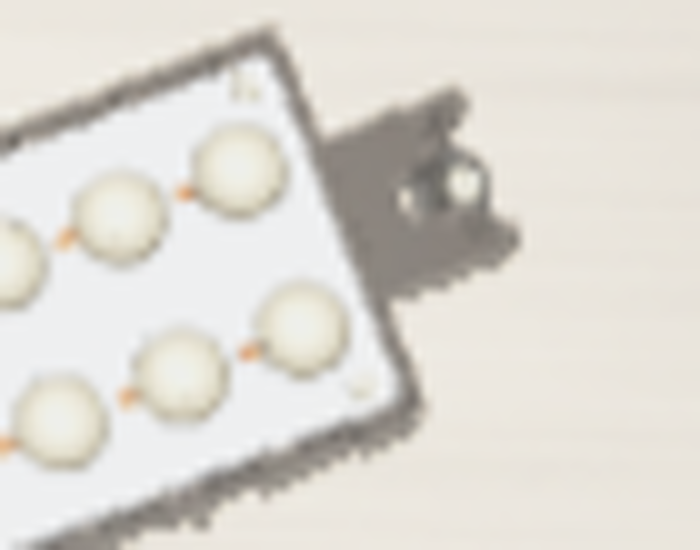

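The dowel (about (462,181) in the crop) is about 13 mm short of the seat (405,193). It's caught on the flare's -x wall, about 2 mm off-centre. I'll turn the tool slightly clockwise and push on, which steers the slot back.

```bash
python3 -m pendant '[[0,0,0,0,0,1.2,-0.06],[-0.001,0,0,0,0,1.2,-0.06],[-0.002,0,0,0,0,1.2,-0.06],[-0.003,0,0,0,0,1.2,-0.06],[-0.004,0,0,0,0,1.2,-0.06],[-0.005,0,0,0,0,1.2,-0.06]]' >/dev/null
python3 -c "
from h import *
st(np.pi/2+.397)";  python3 -m pendant '[[-0.0007,0,0,0,0,0.5,-0.06],[-0.0015,0,0,0,0,0.5,-0.06],[-0.002,0,0,0,0,0.5,-0.06]]' >/dev/null
python3 -c "
from h import *
st(np.pi/2+.397)"; 
```

```text
t 6.35 s 238.4 lat 0.5 z 11.8 F along,lat,z [3.78 0.39 0.83]
t 6.65 s 235.5 lat 0.2 z 11.8 F along,lat,z [ 3.94 -0.12  1.98]
```

```bash
python3 -m pendant '[[-0.001,0,0,0,0,0,-0.06],[-0.002,0,0,0,0,0,-0.06],[-0.003,0,0,0,0,0,-0.06]]' >/dev/null
python3 -c "
from h import *
st(np.pi/2+.377)";  python3 -m pendant '[[-0.001,0,0,0,0,0,-0.06],[-0.002,0,0,0,0,0,-0.06]]' >/dev/null
python3 -c "
from h import *
st(np.pi/2+.377)"; 
```

```text
t 6.95 s 232.4 lat -4.7 z 11.8 F along,lat,z [4.29 0.54 1.99]
t 7.15 s 231.6 lat -4.7 z 11.8 F along,lat,z [8.32 0.64 4.01]
```

```bash
cat >> h.py <<'E'
def slot_end(c,zb=27):
    import h
    o,t,s=module(c,zb); d=np.array([-np.sin(t),np.cos(t)]); ctr=o+119*d
    o2=ctr-(max(s)/2+23.5)*d; print("theta",round(float(t),4),"width",round(min(s),1),"origin jig",w2j(o2).round(1),"ear",w2j(o2+236*d).round(1)); return o2,t
E
python3 -c "
from h import *
slot_end(env.capture('top'))
st(np.pi/2+.377)"
```

```text
theta 0.3805 width 75.6 origin jig [[-4.5 -0.2]] ear [[-93.1 218.6]]
t 7.2 s 231.6 lat -4.7 z 11.8 F along,lat,z [7.27 0.43 2.61]
```

```bash
python3 -m pendant '[[-0.0006,0,0,0,0,0,-0.06],[-0.0012,0,0,0,0,0,-0.06]]' >/dev/null
python3 - <<'E'
from h import *
st(np.pi/2+.377);c=env.capture('top');slot_end(c)
im=c["color"][195:250,270:340];cv2.imwrite("pics/d.png",cv2.resize(im[:,:,::-1],None,fx=10,fy=10,interpolation=cv2.INTER_CUBIC))
E
```

```text
t 7.4 s 231.5 lat -4.7 z 11.8 F along,lat,z [9.44 0.71 4.59]
theta 0.3914 width 75.5 origin jig [[-2.9 -0.3]] ear [[-93.8 217.5]]
```

View pics/d.png

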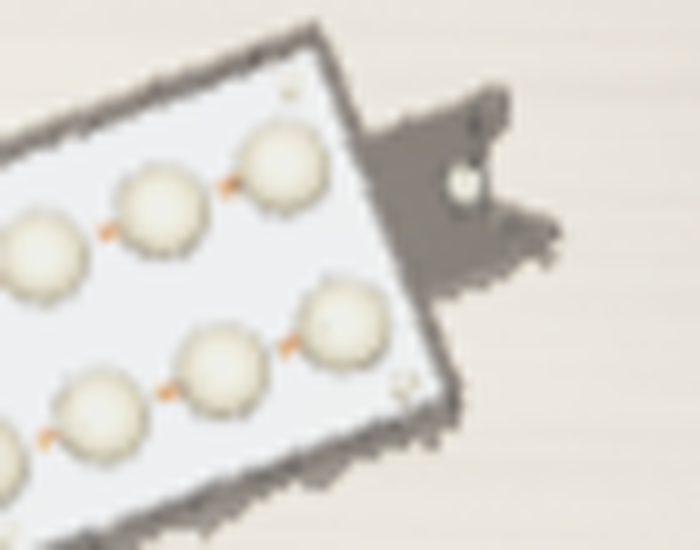

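```bash
python3 -m pendant '[[0,0,0,0,0,0.5,-0.06],[0,0,0,0,0,1,-0.06],[-0.0003,0,0,0,0,1,-0.06],[-0.0003,0,0,0,0,1,-0.06]]' >/dev/null
python3 -c "
from h import *
st(np.pi/2+.377)"
python3 -m pendant '[[0,0,0,0,0,-0.5,-0.06],[0,0,0,0,0,-1.0,-0.06],[0,0,0,0,0,-1.5,-0.06]]' >/dev/null
python3 -c "
from h import *
st(np.pi/2+.377);slot_end(env.capture('top'))"
```

```text
t 7.85 s 231.9 lat -4.5 z 11.8 F along,lat,z [10.91  1.2   3.93]
t 8.15 s 231.3 lat -4.7 z 11.8 F along,lat,z [8.18 0.01 4.76]
theta 0.3737 width 75.6 origin jig [[-6.   2.8]] ear [[-93.1 222.1]]
```

Further turning and pushing doesn't move it, so the slot is fully home at θ≈0.375. I'll back off, lift and shut the fingers, then look.

```bash
python3 -m pendant '[[0.003,0,0,0,0,0,-0.06],[0.006,0,0,0,0,0,-0.06],[0.008,0,-0.005,0,0,0,-0.06],[0.008,0,-0.03,0,0,0,-0.06],[0.0,-0.04,-0.05,0,0,0,-0.5],[-0.02,-0.07,-0.05,0,0,0,-1],[-0.02,-0.09,-0.05,0,0,0,-1],[-0.02,-0.09,-0.05,0,0,0,-1]]' >/dev/null
python3 - <<'E'
from h import *
st(np.pi/2+.377);c=env.capture('top');report(c)
a=np.pi/2+.375;d=np.array([np.cos(a),np.sin(a)]);n=np.array([np.sin(a),-np.cos(a)])
rel([*(np.array([636.2,-156])+206*d-76*n),15],a)
print(env.get_obs()["opening"])
im=c["color"][155:300,160:365,::-1]
cv2.imwrite("pics/e.png",cv2.resize(im,None,fx=3.9,fy=3.9,interpolation=cv2.INTER_CUBIC))
E
```

```text
t 9.0 s 207.5 lat -98.5 z 61.9 F along,lat,z [0.7  0.58 1.19]
size [ 76.1 141.6] origin jig [[-2.2  2.2]] theta world 0.3997 ear jig [[-95.  219.3]]
tcp [470.4   2.   62.1] F [ 0.3 -0.5  0.2] shift [-0.0017  0.0204  0.0471] turn z -0.1 rotvec total for down [-0.    0.02 -0.1 ]
0.11890692592695082
```

View pics/e.png

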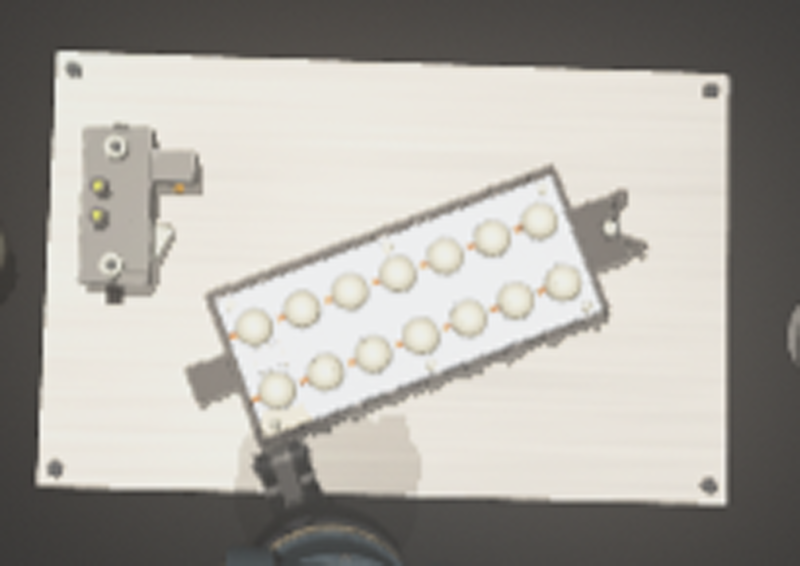

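The module is on the dowel (610,228) and still swung out (plain ear at (208,383)). The shut fingers are beside its -x face near the far end at (285,465). I'll go down and approach.

```bash
python3 -m pendant '[[0,0,0.02,0,0,0,-1],[0,0,0.035,0,0,0,-1],[0,0.005,0.044,0,0,0,-1],[0,0.01,0.046,0,0,0,-1],[0,0.015,0.046,0,0,0,-1],[0,0.02,0.046,0,0,0,-1],[0,0.023,0.046,0,0,0,-1],[0,0.026,0.046,0,0,0,-1],[0,0.028,0.046,0,0,0,-1],[0,0.030,0.046,0,0,0,-1]]' >/dev/null
python3 -c "
from h import *
st(np.pi/2+.377)"
```

```text
t 10.05 s 209.0 lat -64.7 z 15.9 F along,lat,z [-0.15 -0.16  0.26]
```

```bash
python3 -m pendant '[[0,0.002,0,0,0,0,-1],[0,0.004,0,0,0,0,-1],[0.0005,0.006,0,0,0,0.6,-1],[0.001,0.008,0,0,0,1.1,-1],[0.0015,0.010,0,0,0,1.7,-1],[0.002,0.012,0,0,0,2.3,-1],[0.0025,0.014,0,0,0,2.9,-1],[0.003,0.016,0,0,0,3.4,-1]]' >/dev/null
python3 -c "
from h import *
st(np.pi/2+.377);slot_end(env.capture('top'))"
```

```text
t 10.85 s 212.2 lat -48.6 z 15.6 F along,lat,z [ 0.39 -2.68  1.97]
theta 0.336 width 76.1 origin jig [[-2.9 -1.9]] ear [[-81.6 220.6]]
```

```bash
python3 -m pendant '[[0.0005,0.002,0,0,0,0.5,-1],[0.001,0.004,0,0,0,1.1,-1],[0.0015,0.006,0,0,0,1.6,-1],[0.002,0.008,0,0,0,2.2,-1],[0.0025,0.010,0,0,0,2.7,-1],[0.003,0.012,0,0,0,3.3,-1],[0.0034,0.014,0,0,0,3.8,-1],[0.0037,0.016,0,0,0,4.4,-1],[0.004,0.018,0,0,0,4.9,-1],[0.0043,0.020,0,0,0,5.5,-1]]' >/dev/null
python3 -c "
from h import *
st(np.pi/2+.227);slot_end(env.capture('top'))"
```

```text
t 11.9 s 208.8 lat -60.5 z 15.7 F along,lat,z [ 2.26 -2.61  0.58]
theta 0.2027 width 72.0 origin jig [[-10.7  14.7]] ear [[-59.1 245.6]]
```

```bash
python3 -m pendant '[[0.0003,0.0015,0,0,0,0.4,-1],[0.0006,0.003,0,0,0,0.8,-1],[0.0009,0.0045,0,0,0,1.2,-1],[0.0012,0.006,0,0,0,1.6,-1],[0.0015,0.0075,0,0,0,2.0,-1],[0.0018,0.009,0,0,0,2.5,-1]]' >/dev/null
python3 -c "
from h import *
st(np.pi/2+.179)"
python3 -m pendant '[[0.0002,0.001,0,0,0,0.3,-1],[0.0005,0.002,0,0,0,0.6,-1],[0.0007,0.003,0,0,0,0.8,-1],[0.001,0.004,0,0,0,1.1,-1],[0.0012,0.005,0,0,0,1.4,-1]]' >/dev/null
python3 -c "
from h import *
st(np.pi/2+.155);slot_end(env.capture('top'))"
```

```text
t 12.55 s 207.3 lat -61.0 z 15.8 F along,lat,z [ 2.62 -2.88  1.47]
t 13.05 s 207.3 lat -61.3 z 15.8 F along,lat,z [ 3.16 -4.39  1.81]
theta 0.1715 width 75.9 origin jig [[-2.8 -4.5]] ear [[-44.1 227.9]]
```

```bash
python3 -m pendant '[[0.0006,0.001,0,0,0,0.3,-1],[0.001,0.002,0,0,0,0.6,-1],[0.0013,0.003,0,0,0,0.8,-1],[0.0016,0.004,0,0,0,1.1,-1]]' >/dev/null
python3 -c "
from h import *
st(np.pi/2+.136)"
python3 -m pendant '[[0.0003,0.001,0,0,0,0.3,-1],[0.0006,0.002,0,0,0,0.6,-1],[0.0009,0.003,0,0,0,0.8,-1]]' >/dev/null
python3 -c "
from h import *
st(np.pi/2+.122)"
```

```text
t 13.5 s 207.4 lat -61.0 z 15.8 F along,lat,z [ 1.27 -2.43  1.18]
t 13.8 s 207.5 lat -61.1 z 15.8 F along,lat,z [ 1.29 -3.59  1.14]
```

```bash
python3 -m pendant '[[0.0003,0.001,0,0,0,0.3,-1],[0.0006,0.002,0,0,0,0.6,-1],[0.0009,0.003,0,0,0,0.8,-1]]' >/dev/null
python3 -c "
from h import *
st(np.pi/2+.108)"
python3 -m pendant '[[0.0003,0.001,0,0,0,0.3,-1],[0.0006,0.002,0,0,0,0.6,-1],[0.0009,0.003,0,0,0,0.8,-1]]' >/dev/null
python3 -c "
from h import *
st(np.pi/2+.094);slot_end(env.capture('top'))"
```

```text
t 14.1 s 207.6 lat -60.9 z 15.8 F along,lat,z [ 1.44 -3.43  1.  ]
t 14.4 s 207.6 lat -60.9 z 15.8 F along,lat,z [ 0.75 -3.12  0.77]
theta 0.0944 width 74.7 origin jig [[-11.7  66.7]] ear [[-34.9 301.5]]
```

```bash
python3 -m pendant '[[0.0003,0.001,0,0,0,0.3,-1],[0.0006,0.002,0,0,0,0.6,-1],[0.0009,0.003,0,0,0,0.8,-1]]' >/dev/null
python3 -c "
from h import *
st(np.pi/2+.080)"
python3 -m pendant '[[0.0003,0.001,0,0,0,0.3,-1],[0.0006,0.002,0,0,0,0.6,-1],[0.0009,0.003,0,0,0,0.8,-1]]' >/dev/null
python3 -c "
from h import *
st(np.pi/2+.066)"
```

```text
t 14.75 s 207.8 lat -60.8 z 15.8 F along,lat,z [ 0.33 -2.29  0.83]
t 15.05 s 207.9 lat -60.8 z 15.8 F along,lat,z [-0.12 -3.38  1.52]
```

```bash
python3 -m pendant '[[0.0001,0.001,0,0,0,0.3,-1],[0.0003,0.002,0,0,0,0.6,-1]]' >/dev/null
python3 -c "
from h import *
st(np.pi/2+.056)"
python3 -m pendant '[[0.0002,0.001,0,0,0,0.3,-1],[0.0004,0.002,0,0,0,0.6,-1]]' >/dev/null
python3 - <<'E'
from h import *
st(np.pi/2+.046)
c=env.capture('scene');im=c["color"][110:230,170:350]
cv2.imwrite("pics/f.png",cv2.resize(im[:,:,::-1],None,fx=4.4,fy=4.4,interpolation=cv2.INTER_CUBIC))
E
```

```text
t 15.25 s 207.8 lat -61.0 z 15.7 F along,lat,z [ 0.62 -3.87  1.96]
t 15.45 s 207.8 lat -61.1 z 15.7 F along,lat,z [ 0.87 -4.1   2.19]
```

View pics/f.png

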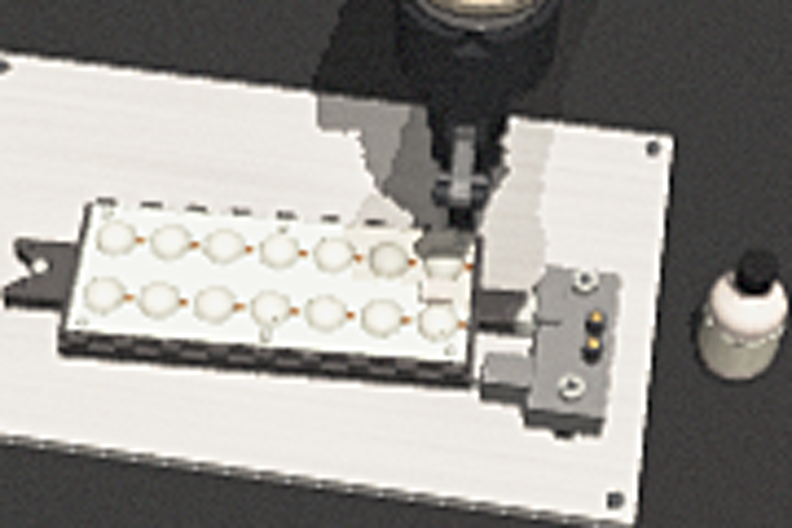

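The scene crop shows the ear (500,308) at the catch, just short of the horn (500,375), with the slot on the dowel (38,265). I'll continue in small steps.

```bash
for i in 1; do :; done; python3 -m pendant '[[0.0002,0.001,0,0,0,0.3,-1],[0.0005,0.002,0,0,0,0.6,-1]]' >/dev/null
python3 -c "
from h import *
st(np.pi/2+.036)"
python3 -m pendant '[[0.0002,0.001,0,0,0,0.3,-1],[0.0004,0.002,0,0,0,0.6,-1]]' >/dev/null
python3 -c "
from h import *
st(np.pi/2+.026)"
```

```text
t 15.7 s 207.6 lat -61.2 z 15.7 F along,lat,z [ 1.09 -2.89  2.09]
t 15.9 s 207.4 lat -61.1 z 15.7 F along,lat,z [ 1.62 -3.15  2.67]
```

```bash
python3 -m pendant '[[0.0003,0.001,0,0,0,0.3,-1],[0.0006,0.002,0,0,0,0.6,-1]]' >/dev/null
python3 -c "
from h import *
st(np.pi/2+.016)"
python3 -m pendant '[[0.0003,0.001,0,0,0,0.3,-1],[0.0006,0.002,0,0,0,0.5,-1]]' >/dev/null
python3 - <<'E'
from h import *
st(np.pi/2+.006)
c=env.capture('top');im=c["color"][180:270,165:295]
cv2.imwrite("pics/g.png",cv2.resize(im[:,:,::-1],None,fx=6,fy=6,interpolation=cv2.INTER_CUBIC))
E
```

```text
t 16.1 s 207.4 lat -61.3 z 15.7 F along,lat,z [ 1.38 -4.03  2.35]
t 16.3 s 207.4 lat -61.3 z 15.7 F along,lat,z [ 1.58 -4.13  2.18]
```

View pics/g.png

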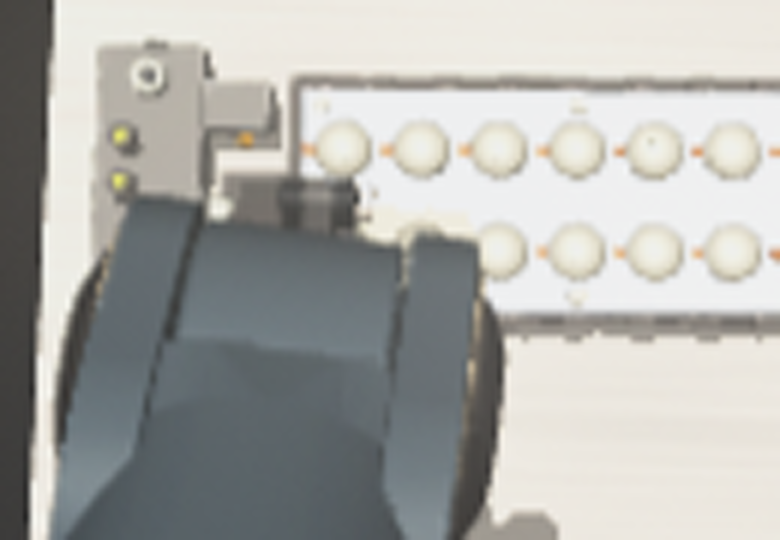

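The top crop shows the module nearly straight. There is still a gap of about 10 mm between the ear edge (y≈178) and the horn/pin (y≈145), so the block is clamped towards +x and I push on.

```bash
python3 -m pendant '[[0.0003,0.001,0,0,0,0.3,-1],[0.0006,0.002,0,0,0,0.5,-1]]' >/dev/null
python3 -c "
from h import *
st(np.pi/2-.004)"
python3 -m pendant '[[0.0003,0.001,0,0,0,0.3,-1],[0.0006,0.002,0,0,0,0.5,-1]]' >/dev/null
python3 -c "
from h import *
st(np.pi/2-.013)"
```

```text
t 16.55 s 207.3 lat -61.4 z 15.7 F along,lat,z [ 2.43 -4.14  1.3 ]
t 16.75 s 207.3 lat -61.2 z 15.7 F along,lat,z [ 3.13 -3.63  2.25]
```

```bash
python3 -m pendant '[[0.0004,0.001,0,0,0,0.2,-1],[0.0008,0.002,0,0,0,0.4,-1]]' >/dev/null
python3 -c "
from h import *
st(np.pi/2-.02)"
python3 -m pendant '[[0.0003,0.0008,0,0,0,0.2,-1],[0.0006,0.0016,0,0,0,0.4,-1]]' >/dev/null
python3 -c "
from h import *
st(np.pi/2-.027)"
```

```text
t 16.95 s 207.5 lat -60.5 z 15.7 F along,lat,z [ 2.8  -4.39  2.54]
t 17.15 s 207.6 lat -60.4 z 15.8 F along,lat,z [ 2.89 -4.23  2.  ]
```

```bash
python3 -m pendant '[[0.0003,0.0008,0,0,0,0.2,-1],[0.0006,0.0016,0,0,0,0.4,-1]]' >/dev/null
python3 -c "
from h import *
st(np.pi/2-.034)"
python3 -m pendant '[[0.0003,0.0008,0,0,0,0.2,-1],[0.0006,0.0016,0,0,0,0.4,-1]]' >/dev/null
python3 -c "
from h import *
st(np.pi/2-.041);c=env.capture('top');slot_end(c)"
```

```text
t 17.35 s 207.6 lat -60.7 z 15.7 F along,lat,z [ 1.19 -5.42  2.87]
t 17.55 s 207.3 lat -61.9 z 15.6 F along,lat,z [ 0.62 -8.03  6.54]
theta -0.002 width 77.0 origin jig [[-0.4  6.5]] ear [[ -1.  242.5]]
```

```bash
cat >> h.py <<'E'
def edge(c):
    a=c["color"].astype(int); g=a.sum(2)/3; pts=[]
    for u in range(225,295):
        col=g[180:225,u]; k=int(np.argmin(col[:35]))  # dark rim
        w=np.clip(col.max()-col,0,None)[max(k-2,0):k+3]; pts.append((u,180+(np.arange(max(k-2,0),max(k-2,0)+len(w))*w).sum()/w.sum()))
    p=ray(c,pts,26); f=np.polyfit(p[:,1],p[:,0],1); r=p[:,0]-np.polyval(f,p[:,1]); g2=abs(r)<2; f=np.polyfit(p[g2,1],p[g2,0],1)
    th=-np.arctan(f[0])-ja; print("theta jig",round(th,4),"resid",r[g2].std().round(2),g2.sum(),"ear x if home",round(-236*np.sin(th),1))
E
python3 -c "
from h import *
edge(env.capture('top'))"
python3 -m pendant '[[0,0.0008,0,0,0,0,-1]]' >/dev/null
python3 -c "
from h import *
st(np.pi/2-.041);edge(env.capture('top'))"
```

```text
theta jig -0.045 resid 0.97 4 ear x if home 10.6
t 17.75 s 207.3 lat -61.9 z 15.6 F along,lat,z [  1.25 -10.77   7.5 ]
theta jig -0.0492 resid 0.97 4 ear x if home 11.6
```

```bash
python3 -m pendant '[[0,-0.002,0,0,0,0,-1],[0,-0.004,0,0,0,0,-1],[0,-0.006,0,0,0,0,-1]]' >/dev/null
python3 -c "
from h import *
st(np.pi/2-.041)"
python3 -m pendant '[[0,-0.02,0,0,0,0,-1],[0,-0.04,-0.01,0,0,0,-1],[0,-0.07,-0.04,0,0,0,-1],[0,-0.10,-0.05,0,0,0,-1],[-0.03,-0.12,-0.05,0,0,0,-1],[-0.05,-0.12,-0.05,0,0,0,-1],[-0.05,-0.12,-0.05,0,0,0,-1]]' >/dev/null
python3 - <<'E'
from h import *
st(np.pi/2);c=env.capture('top');slot_end(c);report(c);np.save("c.npy",c["color"])
g=c["color"].mean(2).astype(int)
np.set_printoptions(linewidth=250)
print(g[180:230,182:214])
E
```

```text
t 18.1 s 207.3 lat -63.8 z 16.1 F along,lat,z [ 0.02  0.83 -0.3 ]
t 18.8 s 162.7 lat -178.3 z 66.5 F along,lat,z [ 0.55  0.77 -0.52]
theta -0.0193 width 76.2 origin jig [[-2.8 -4.4]] ear [[  0.8 231.5]]
size [194.3  76.2] origin jig [[-2.7 -2.8]] theta world -0.0193 ear jig [[  0.9 233.2]]
[[230 230 230 ... 230 230 230]
 [232 231 231 ... 228 228 229]
 [232 233 232 ... 231 231 231]
 ...
 [153 141 140 ... 224 162 140]
 [167 145 144 ... 228 164 123]
 [177 154 154 ... 223 173 135]]
```

```bash
python3 - <<'E'
import numpy as np,sys
np.set_printoptions(linewidth=250,threshold=sys.maxsize)
g=np.load("c.npy").mean(2).astype(int)
print("cols",np.arange(196,218));
for r in range(190,226): print(r,g[r,196:218])
E
```

```text
cols [196 197 198 199 200 201 202 203 204 205 206 207 208 209 210 211 212 213 214 215 216 217]
190 [175 174 177 109 220 229 230 229 229 229 229 229 229 229 229 229 229 229 161 132 172 179]
191 [174 175 178 109 173 225 229 229 229 229 229 229 229 229 230 230 229 222 158 136 194 225]
192 [174 174 177 107 139 222 229 229 229 229 229 229 229 229 229 229 229 216 155 136 222 236]
193 [175 175 176 178 183 206 209 208 206 204 203 207 206 207 226 229 229 216 156 137 230 237]
194 [175 175 162 187 185 182 181 181 179 178 178 180 180 191 183 223 228 216 156 137 230 237]
195 [174 175 156 182 178 175 176 175 176 176 177 176 175 191 133 219 228 215 155 137 230 237]
196 [175 175 155 174 176 176 175 176 176 175 175 176 176 186 123 219 229 206 151 154 231 237]
197 [175 175 154 171 175 175 175 176 175 176 176 176 176 183 125 176 224 199 149 161 231 237]
198 [175 176 154 171 176 176 176 176 177 176 177 176 176 176 125 143 220 198 149 162 231 237]
199 [175 176 153 171 176 176 176 176 176 176 176 176 177 156 117 142 219 197 147 151 205 217]
200 [175 175 153 171 175 176 176 176 176 177 176 176 176 145 113 
[... 1678 characters left out ...]
0 230 230 230 230 188 146 158 202 208 199]
219 [176 176 143 150 223 162 150 209 228 230 230 230 230 230 230 230 183 145 148 226 233 215]
220 [177 176 150 152 178 153 150 221 229 229 228 229 229 229 229 229 181 145 154 231 237 224]
221 [177 177 153 143 148 151 206 227 228 228 228 228 228 228 228 228 180 144 160 232 237 235]
222 [176 177 135 144 152 153 223 230 230 230 229 229 230 229 230 230 182 145 161 232 237 238]
223 [176 177 126 149 155 210 229 232 231 231 231 231 231 231 231 231 173 141 161 232 237 234]
224 [162 162 122 148 155 224 231 231 231 231 231 231 231 231 231 231 166 140 189 233 235 232]
225 [170 161 116 147 155 224 231 230 231 231 231 231 231 231 231 231 167 140 201 235 225 231]
```

The pixel grid shows the pawl nose (cols 203–205, rows 213–216) sprung out behind the plain ear (rows 204–213). The ear lies against the horn (row 203), the slot is still home, and the arm is clear.

```bash
python3 -c "
from bench import env
print(env.sign_off())"
```

```text
the job is handed in; nothing more can be done
None
```

I handed the job in at about 19 s. The last picture showed the slot home on the dowel and the catch sprung out behind the plain ear, with the arm clear; the largest push I read was about 13 N, and no verdict came back.

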